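# Re-house the tea-point containers in the bamboo tray, keeping their order

## Task

Clear the steel riser: move the sugar bowl, the tea tin, the sweetener jar and the milk-powder shaker from their cork mats into the four compartments of the bamboo tray, one to each compartment and in the same left-to-right order as they stand on the riser now, so that everyone still finds them where they are used to. Carry them upright, set each one down on the compartment's floor instead of dropping it, and leave the clear mug standing where it is.

Things in the scene. Friction and masses are not known exactly. Their poses are not given: they have to be found in the camera images.
- bowl_mid (a point): Sugar bowl with its lid on: white ceramic, round, squat, small knob on the lid. 70 mm high to the knob's tip (46 mm to the rim), straight wall 62 mm in diameter from 16 to 42 mm above its foot. This point is on its axis, half-way up; z points up.
- tin_mid (a point): Tea tin: aluminium, square, 56 x 56 mm (sides along its x and y axes) and straight from 0 to 74 mm above its foot, with a round lid 46 mm in diameter on top, 88 mm high in all. This point is on its axis, half-way up; z points up.
- jar_mid (a point): Sweetener jar: round clear plastic, white contents, wooden lid; 58 mm in diameter all the way up (lid 57 mm), 82 mm high. This point is on its axis, half-way up; z points up.
- shaker_mid (a point): Milk-powder shaker: slim round steel, domed pierced top; 50 mm in diameter up to 84 mm, 100 mm high: the tallest and slimmest of the four. This point is on its axis, half-way up; z points up.
- mat_bowl: Round cork mat, 76 mm across, 4 mm thick, fixed on the steel riser (a low step 100 x 380 mm, 30 mm high); the sugar bowl stands on it at the start. The four mats lie in one row along the riser, 92 mm apart. Origin: centre of the underside; y runs along the riser to the robot's left (within 0.1 rad of the world's y), x away from the robot.
- mat_tin: Square cork mat, 66 x 66 mm, 4 mm thick, fixed on the riser; the tea tin stands on it at the start. Origin and axes as for the other mats.
- mat_jar: Round cork mat, 70 mm across, 4 mm thick, fixed on the riser; the sweetener jar stands on it at the start. Origin and axes as for the other mats.
- mat_shaker: Round cork mat, 60 mm across, 4 mm thick, fixed on the riser; the shaker stands on it at the start. Origin and axes as for the other mats.
- tray: Empty bamboo tray with four compartments in a row, fixed in front of or behind the riser, about parallel to it. 92 mm deep (x, away from the robot), 350 mm long (y, to the robot's left), rim and partitions 18 mm high; compartments 80 x 80 mm inside, floor 6 mm above the ledge. Origin: centre of the underside; compartment centres at x = 0 and, left to right, y = +129, +43, -43, -129 mm.
- mug: Clear plastic mug, 76 mm across, 88 mm high, with a handle; it stands loose on the ledge to the left or right of the two racks and is not part of the job. A steel milk jug of about that size stands on the other side; a teaspoon lies flat between the racks. Origin: centre of the underside.

How it is judged:
By the outcome, as a careful person would: the job done as asked, in the order asked, and still so for the second after the job is handed in, with the robot touching nothing.
It also fails if it takes over 93 s, if anything falls off the work surface, if the arm or the gripper's body presses on something with over 40 N, if the wrist force passes 120 N, or if a joint passes its speed limit or range.

## Robot

A 7-joint arm with a two-finger parallel gripper is mounted at the origin on the work surface. World frame = base frame: x ahead of the robot, y to its left, z up, the work surface at z = 0. Lengths are in mm, angles in rad, forces in N, time in s.
With the tool pointing down it reaches from about 400 to 875 mm from the base axis. Payload 6.5 kg.
Tool frame: the origin (TCP) lies where the fingers leave the gripper's body, on its centre line; the fingertips stand 73 mm ahead of it and the grasp point (between the pads) lies 54 mm ahead of it; z points along the fingers, y is the line along which they close (so a half turn about z gives the same grasp; the last joint's range is limited). The gripper opens to 85 mm and grips with 20 to 120 N. Pads are 22 mm wide; open, the fingers measure 114 mm over their backs; the gripper's body (76 mm by 85 mm) begins 54 mm behind the grasp point. The pads swing forward as they close: fully open they stand 13 mm farther back than shut.
Start: joints at [-1.37, 0.536, -0.004, 1.538, 0.003, 1.067, -0.071], TCP at [171.363, 626.997, 303.89] pointing down, gripper open.
Joint ranges: [-2.7, 2.7], [-0.37, 2.16], [-1.27, 1.26], [0.24, 2.4], [-1.31, 4.45], [0.19, 1.91], [-2.76, 2.76]. Speed limits (rad/s): [2.39, 2.39, 3.14, 3.14, 3.14, 3.14, 3.14].

## Interface

Orientations are given as a rotation vector (axis times angle).
In Python, from rig import robot gives the robot as it stands.
- The arm moves only by the tool step_arm, never from a script. Its argument "increments" is a list that holds one entry, the list of rows, each a list of 7 numbers: the shift along the tool's x, y, z scaled (see below), then the turn, a rotation vector about the tool's x, y, z scaled (see below), then the closure in counts, from 0 (fully open) to 255 (shut). A call has 1 to 12 rows; each row is the pose to reach, as a shift and turn from the pose commanded when the call began, along the tool's axes at that moment; what a row does not reach only later rows make up. The controller multiplies each number of a shift by 25 cm and each number of a turn by 90 degrees. A row lasts 1/8 s, in which the tool goes at most 62.5 mm and 10.7 degrees, less where a joint would pass 70% of its speed; a pose out of reach is approached as far as the arm can. A call with a number of a shift or a turn outside -1 to 1 is refused whole. A call with a gripper value outside its range is refused whole. The fingers move at their own pace and stop on an object; "squeeze" is the grip in N (left out, the last holds). Time passes only in rows, so rows that repeat a pose let the fingers close. It gives the time, the measured TCP pose, the force, the opening and the grip force at its end, in the units of the state.
- robot.read_state(): the state, without advancing time (a new reading comes with each control period).
- robot.grab_frame(name): name is "scene" or "top" or "wrist"; returns a dict with "color" (400x640x3 uint8, red, green, blue), "fovy" (degrees; the focal length in pixels is half the picture's height over the tangent of half this angle, whatever the lens; pixels are square), "cx", "cy" (the principal point, pixels), "R" (3x3) and "t" (3): a world point X has camera coordinates R X + t; the wrist camera has in their place "T_tool_cam" (4x4, takes a point from camera to tool coordinates, whose origin is the TCP and whose axes are the flange's). Camera axes: x right, y down, z forward; pixel columns grow to the right and rows downward; lengths in mm; the calibration is good to about 2 mm. A picture is of the moment at which its call begins: read the wrist's pose just before it. There is no depth.
- robot.hand_in(): hands the job in; it is judged then, once.
Trained networks look in a picture, given as the dict that the camera call returned (one of the last four; its "shot" number tells which), for a name from the list of things; names that differ only in an ending like _2 or _b are one class to them, and where a whole thing is asked for, a point or a joint stands for the part that bears it (a point fixed in the world has none). Each returns a list of dicts, best first, with "conf" (0 to 1); they miss things now and then, are a little off and sometimes report something else, mostly with a low value. They report only what shows in the picture. A call takes as long as a camera call.
- robot.cut_out(query, picture): "pixels" (400x640 bool, what is visible of it) and "location" ([column, row] as shares, 0 to 1, of the picture: columns of its width, rows of its height, amid what is visible of it).
- robot.spot_point(query, picture): "location" ([column, row] as shares, 0 to 1, of the picture: columns of its width, rows of its height: a listed point, or the origin of a listed thing).
The state is a dict: "t": time; "qpos": joint angles; "qvel": joint speeds; "effort": joint torques, N m; "ee_pos": TCP position; "orientation": TCP orientation; "wrist_force": force on the tool from outside, world axes, zero at the start; "ft_torque": the same for the moment, N m; "width": finger opening in mm; "gripper_force": force on a finger pad.
Only numpy, scipy, OpenCV 4.12 (cv2) and the standard library are available. Lean on these libraries where they do the work, as an engineer would, in place of code of your own. Each camera call takes 0.05 s, during which the arm holds its last target. There are 200 camera calls.

## Working session

There is one attempt and no reset: what is moved stays moved. The work goes in short steps, Python scripts to look and compute and a tool call to move; the robot and the scene stay as the last step left them, time stands still between calls to the robot, and variables do not carry over. Pictures are saved under pics/ and viewed, at most 14 in all, crops included, and the job is handed in when it is done.

Besides the shell and the picture viewer there is one more tool, called after "Request:" as name([rows], argument=value, ...), one row to a line, values as JSON. step_arm: Moves the arm, as the interface text tells. Shifts and turns lie within -1 to 1; 1 stands for 25 cm of shift or 90 degrees of turn. Its arguments: {"type":"object","properties":{"increments":{"type":"array","items":{"type":"array","items":{"type":"array","items":{"type":"number"}}}},"squeeze":{"type":"number"}},"required":["increments"]}

```bash
ls; mkdir -p pics; cat > h.py <<'E'
import numpy as np, cv2
from scipy.spatial.transform import Rotation as Ro
from rig import robot
def cam(p, ee=None):
    f=200/np.tan(np.radians(p["fovy"])/2)
    if "R" in p: R,t=np.array(p["R"]),np.array(p["t"])
    else:
        T=np.array(p["T_tool_cam"]); W=np.eye(4); W[:3,:3]=Ro.from_rotvec(ee[1]).as_matrix(); W[:3,3]=ee[0]
        M=np.linalg.inv(W@T); R,t=M[:3,:3],M[:3,3]
    return f,R,t
def ray(p,loc,ee=None):
    f,R,t=cam(p,ee); d=R.T@np.array([(loc[0]*640-p["cx"])/f,(loc[1]*400-p["cy"])/f,1]); return -R.T@t,d
def atz(p,loc,z,ee=None):
    o,d=ray(p,loc,ee); return o+d*(z-o[2])/d[2]
def tri(rs):
    A=np.zeros((3,3));b=np.zeros(3)
    for o,d in rs:
        d=d/np.linalg.norm(d);P=np.eye(3)-np.outer(d,d);A+=P;b+=P@o
    X=np.linalg.solve(A,b); res=[np.linalg.norm(np.cross(X-o,d/np.linalg.norm(d))) for o,d in rs]
    return X,max(res)
def proj(p,X,ee=None):
    f,R,t=cam(p,ee); c=R@np.array(X)+t; return c[0]/c[2]*f+p["cx"],c[1]/c[2]*f+p["cy"]
E
cat > a.py <<'E'
from h import *
s=robot.read_state(); print({k:np.round(v,3) for k,v in s.items()})
P={}
for n in("scene","top"):
    p=P[n]=robot.grab_frame(n); cv2.imwrite(f"pics/{n}0.png",p["color"][:,:,::-1]); print(n,p.keys(),p["fovy"],cam(p)[2].round(), (-cam(p)[1].T@cam(p)[2]).round())
for q in "bowl_mid tin_mid jar_mid shaker_mid mat_bowl mat_tin mat_jar mat_shaker tray mug".split():
    rs=[]
    for n in P:
        r=robot.spot_point(q,P[n])
        for k in r[:2]: print(q,n,round(k["conf"],2),np.round(np.array(k["location"])*[640,400],1),atz(P[n],k["location"],40).round())
        if r: rs.append(ray(P[n],r[0]["location"]))
    if len(rs)==2: print("  tri",*tri(rs))
E
python3 a.py
```

```text
pics
{'t': np.float64(0.0), 'qpos': array([-1.37 ,  0.537, -0.004,  1.539,  0.003,  1.067, -0.071]), 'qvel': array([ 0.001, -0.001, -0.001,  0.   , -0.002, -0.002, -0.001]), 'effort': array([-0.0000e+00, -5.8339e+01,  1.0490e+00, -2.5911e+01,  1.2000e-02,
        9.0000e-03, -0.0000e+00]), 'ee_pos': array([171.224, 626.504, 302.999]), 'orientation': array([-4.180e-01, -3.114e+00,  3.000e-03]), 'wrist_force': array([-0.174, -0.229, -0.919]), 'ft_torque': array([ 0.043,  0.053, -0.019]), 'gripper_force': np.float64(0.0), 'width': np.float64(85.37)}
scene dict_keys(['color', 'fovy', 'cx', 'cy', 'R', 't', 'shot']) 42.19609308884621 [-243. -355. 1520.] [1197. -316.  981.]
top dict_keys(['color', 'fovy', 'cx', 'cy', 'R', 't', 'shot']) 48.989352631037626 [  -8.  585. 1140.] [ 452.  -15. 1199.]
bowl_mid scene 0.71 [303.8 172.9] [435.  20.  40.]
bowl_mid top 0.68 [316.2 246.7] [462.   4.  40.]
  tri [462.91991472   5.54957918  75.81698408] 2.170794381630829
tin_mid scene 0.81 [227.  190.1] [ 406. -165.   40.]
tin_mid top 0.87 [385.7 255.8] [ 439. -178.   40.]
tin_mid top 0.4 [349.5 251.6] [45
[... 933 characters left out ...]
5541443] 1.0190078134503715
mat_shaker scene 0.66 [446.3 184.1] [612. 312.  40.]
mat_shaker scene 0.55 [336.9 176.8] [480.  87.  40.]
mat_shaker top 0.39 [281.8 246.5] [463.  95.  40.]
  tri [549.94909198 188.97269875  70.70866147] 130.43232511237974
tray scene 0.98 [348.2 251.4] [680.  13.  40.]
tray scene 0.19 [300.6 175.9] [440.   9.  40.]
tray top 0.85 [310.4 175.2] [653.  21.  40.]
tray top 0.47 [197.2 200.9] [583. 322.  40.]
  tri [659.7427936   23.39204852   3.92995485] 1.901726753912527
mug scene 0.62 [444.6 182.2] [605. 312.  40.]
mug scene 0.18 [302.9 187. ] [474.  -0.  40.]
mug top 0.85 [198.1 201. ] [582. 319.  40.]
  tri [586.68320749 329.43612661  11.02821149] 2.006623815538723
```

View pics/scene0.png

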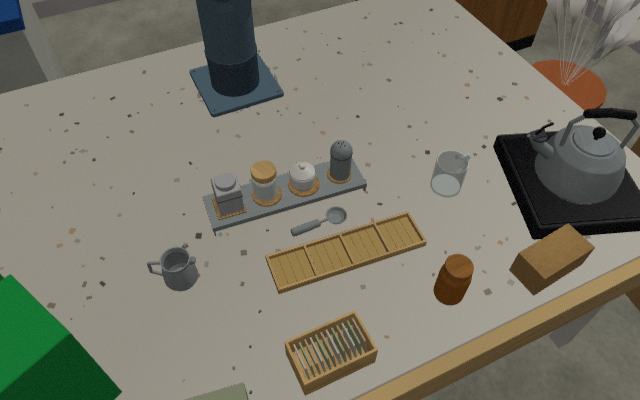

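View pics/top0.png

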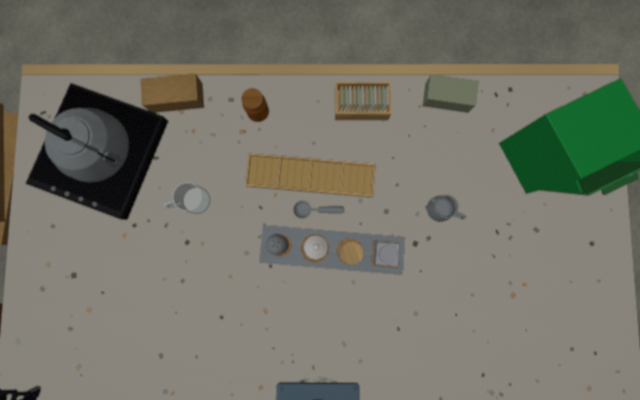

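```bash
cat >> h.py <<'E'
def Rt(a): return np.array([[-np.sin(a),np.cos(a),0],[np.cos(a),np.sin(a),0],[0,0,-1]])
def inc(pts,a,s=None):
    """scaled rows to world TCP points with yaw a (tool y at angle a, z down)"""
    s=s or robot.read_state(); R=Ro.from_rotvec(s["orientation"]).as_matrix()
    dr=Ro.from_matrix(R.T@Rt(a)).as_rotvec()/(np.pi/2)
    print("at",np.round(s["ee_pos"],1),"t",s["t"],"F",np.round(s["wrist_force"],1),"w",s["width"],"turn",dr.round(4))
    for X in pts: print(np.round(X,1),"->",(R.T@(np.array(X)-s["ee_pos"])/250).round(4))
E
python3 - <<'E'
from h import *
w=robot.grab_frame("wrist"); print(w["fovy"],np.round(w["T_tool_cam"],3))
for n in("scene","top"):
    p=robot.grab_frame(n)
    for q in("tray",):
        c=robot.cut_out(q,p)[0]
        ys,xs=np.nonzero(c["pixels"])
        pts=np.array([atz(p,((x+.5)/640,(y+.5)/400),18)[:2] for x,y in zip(xs,ys)],np.float32)
        r=cv2.minAreaRect(pts); print(n,q,c["conf"],len(xs),r)
inc([[300,500,380],[400,300,380],[520,-30,350]],-0.1)
E
```

```text
65.69589534081692 [[ 0.0000e+00 -9.4500e-01 -3.2700e-01  8.4296e+01]
 [ 1.0000e+00  0.0000e+00  1.0000e-03  3.7200e-01]
 [-1.0000e-03 -3.2700e-01  9.4500e-01 -6.9652e+01]
 [ 0.0000e+00  0.0000e+00  0.0000e+00  1.0000e+00]]
scene tray 0.83 6032 ((663.9638061523438, 19.55267333984375), (353.167724609375, 102.08563995361328), 85.1166763305664)
top tray 0.56 4445 ((657.4111938476562, 22.402206420898438), (352.1744384765625, 99.00733184814453), 85.1570053100586)
at [171.4 627.  303.9] t 1.35 F [-0.1 -0.7  0. ] w 85.46494967086727 turn [0.     0.     0.8938]
[300 500 380] -> [-0.6302 -0.3544 -0.3045]
[400 300 380] -> [-1.227  -1.0206 -0.3044]
[520 -30 350] -> [-2.038  -2.1674 -0.1844]
```

Request:
step_arm([
  [[-1,-0.8,-0.3,0,0,0.894,0],[-1,-0.8,-0.3,0,0,0.894,0],[-1,-0.8,-0.3,0,0,0.894,0],[-1,-0.8,-0.3,0,0,0.894,0],[-1,-0.8,-0.3,0,0,0.894,0],[-1,-0.8,-0.3,0,0,0.894,0],[-1,-0.8,-0.3,0,0,0.894,0],[-1,-0.8,-0.3,0,0,0.894,0],[-1,-0.8,-0.3,0,0,0.894,0]],
])

```text
t: 2.48
ee_pos: [359.7, 368.2, 379.0]
orientation: [-2.329, -2.108, -0.0]
wrist_force: [0.9, 0.5, -0.1]
width: 85.3
gripper_force: 0.0
```

```bash
python3 -c "
from h import *
inc([[500,130,350],[550,40,350]],-0.1)"
```

```text
at [359.7 368.2 379. ] t 2.475 F [ 0.9  0.5 -0.1] w 85.30186422771487 turn [ 0.0001 -0.0001  0.0005]
[500 130 350] -> [-0.8924  0.6527  0.1159]
[550  40 350] -> [-1.2308  0.8874  0.1159]
```

Request:
step_arm([
  [[-1,0.88,0.12,0,0,0,0],[-1,0.88,0.12,0,0,0,0],[-1,0.88,0.12,0,0,0,0],[-1,0.88,0.12,0,0,0,0],[-1,0.88,0.12,0,0,0,0],[-1,0.88,0.12,0,0,0,0]],
])

```text
t: 3.22
ee_pos: [555.2, 93.0, 348.8]
orientation: [2.332, 2.102, -0.001]
wrist_force: [-0.5, 1.4, -0.1]
width: 85.4
gripper_force: 0.0
```

Request:
step_arm([
  [[-0.23,0,0,0,0,0,0],[-0.23,0,0,0,0,0,0],[-0.23,0,0,0,0,0,0]],
])

```text
t: 3.6
ee_pos: [547.9, 40.5, 348.9]
orientation: [-2.328, -2.108, -0.001]
wrist_force: [0.1, -0.1, 0.1]
width: 85.2
gripper_force: 0.0
```

```bash
cat > b.py <<'E'
from h import *
s=robot.read_state(); ee=(np.array(s["ee_pos"]),np.array(s["orientation"])); print(ee)
w=robot.grab_frame("wrist"); cv2.imwrite("pics/w1.png",w["color"][:,:,::-1])
import sys
H=dict(bowl_mid=69,tin_mid=78,jar_mid=75,shaker_mid=84,mat_bowl=30,mat_tin=30,mat_jar=30,mat_shaker=30,tray=0,mug=0)
for q in H:
    for k in robot.spot_point(q,w)[:2]: print(q,round(k["conf"],2),np.round(np.array(k["location"])*[640,400],1),atz(w,k["location"],H[q],ee).round(1))
for q in ("tray",):
    c=robot.cut_out(q,w)[0]; ys,xs=np.nonzero(c["pixels"])
    pts=np.array([atz(w,((x+.5)/640,(y+.5)/400),18,ee)[:2] for x,y in zip(xs,ys)],np.float32)
    print(q,c["conf"],cv2.minAreaRect(pts))
E
python3 b.py
```

```text
(array([547.93799753,  40.53480151, 348.94243731]), array([-2.32835463e+00, -2.10847999e+00, -7.21419802e-04]))
bowl_mid 0.79 [259.9 209.7] [464.8   2.9  69. ]
tin_mid 0.67 [262.  331.5] [ 440.5 -168.6   78. ]
jar_mid 0.65 [257.2 276. ] [447.8 -84.   75. ]
shaker_mid 0.57 [246.7 127.9] [470.3 100.4  84. ]
mat_bowl 0.9 [257.1 190.2] [455.5  16.5  30. ]
mat_bowl 0.18 [263.3 335.1] [ 425. -217.   30.]
mat_jar 0.69 [264.8 257.4] [449.5 -82.5  30. ]
tray 0.81 [405.9 165.1] [657.2  23.5   0. ]
tray 0.66 ((656.996826171875, 22.486129760742188), (348.955322265625, 94.74211883544922), 85.12842559814453)
```

View pics/w1.png

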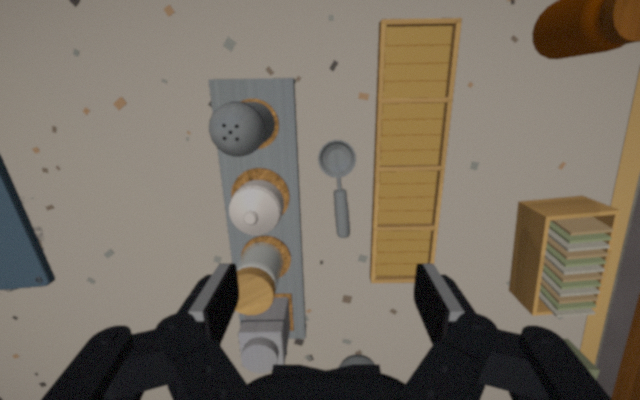

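Request:
step_arm([
  [[0.21,-0.334,0.3,0,0,0,0],[0.21,-0.334,0.4,0,0,0,0],[0.21,-0.334,0.48,0,0,0,0],[0.21,-0.334,0.48,0,0,0,0]],
])

```text
t: 4.7
ee_pos: [468.3, 101.0, 227.4]
orientation: [-2.327, -2.108, 0.007]
wrist_force: [0.3, -0.7, 0.6]
width: 85.2
gripper_force: 0.0
```

```bash
cat > c.py <<'E'
from h import *
s=robot.read_state(); ee=(np.array(s["ee_pos"]),np.array(s["orientation"]))
w=robot.grab_frame("wrist"); cv2.imwrite("pics/w2.png",w["color"][:,:,::-1])
H=dict(bowl_mid=69,tin_mid=78,jar_mid=75,shaker_mid=84)
for q in H:
    for k in robot.spot_point(q,w)[:1]: print(q,round(k["conf"],2),np.round(np.array(k["location"])*[640,400],1),atz(w,k["location"],H[q],ee).round(1))
inc([[470,101,149]],-.1)
E
python3 c.py
```

```text
bowl_mid 0.8 [328.9 311.1] [461.    4.3  69. ]
at [471.6 100.4 230.4] t 4.95 F [-0.6  1.  -1.2] w 85.19602372299912 turn [ 0.0019 -0.0007 -0.0009]
[470 101 149] -> [ 0.0014 -0.0077  0.3255]
```

View pics/w2.png

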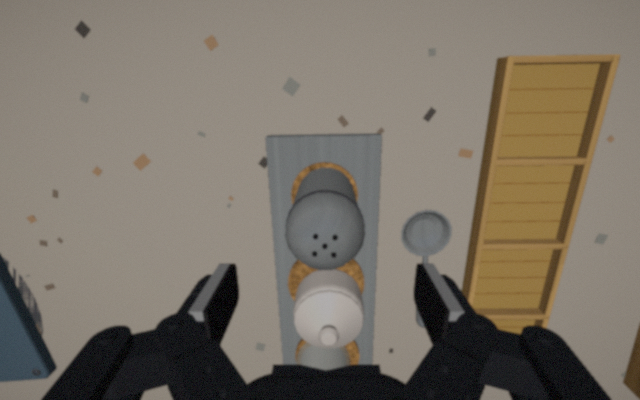

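Request:
step_arm([
  [[0,-0.004,0.12,0,0,0,0],[0,-0.004,0.22,0,0,0,0],[0,-0.004,0.29,0,0,0,0],[0,-0.004,0.322,0,0,0,0],[0,-0.004,0.322,0,0,0,0],[0,-0.004,0.322,0,0,0,0],[0,-0.004,0.322,0,0,0,255],[0,-0.004,0.322,0,0,0,255],[0,-0.004,0.322,0,0,0,255],[0,-0.004,0.322,0,0,0,255],[0,-0.004,0.322,0,0,0,255]],
], squeeze=40)

```text
t: 6.32
ee_pos: [469.0, 101.1, 148.9]
orientation: [-2.329, -2.107, -0.0]
wrist_force: [-2.1, 1.1, 6.0]
width: 49.3
gripper_force: 40.1
```

Request:
step_arm([
  [[0,0,-0.1,0,0,0,255],[0,0,-0.2,0,0,0,255],[0.03,0.09,-0.24,0,0,0,255],[0.08,0.24,-0.24,0,0,0,255],[0.14,0.4,-0.24,0,0,0,255],[0.2,0.56,-0.24,0,0,0,255],[0.26,0.7,-0.22,0,0,0,255],[0.278,0.772,-0.12,0,0,0,255],[0.278,0.772,-0.04,0,0,0,255],[0.278,0.772,0.04,0,0,0,255],[0.278,0.772,0.06,0,0,0,255],[0.278,0.772,0.06,0,0,0,255]],
])

```text
t: 7.82
ee_pos: [667.7, 150.7, 133.4]
orientation: [-2.33, -2.107, 0.001]
wrist_force: [0.1, -0.1, -1.2]
width: 49.8
gripper_force: 42.2
```

```bash
cat > d.py <<'E'
from h import *
import sys
x,y,z=map(float,sys.argv[2:5])
s=robot.read_state(); ee=(np.array(s["ee_pos"]),np.array(s["orientation"]))
w=robot.grab_frame("wrist"); cv2.imwrite(f"pics/{sys.argv[1]}.png",w["color"][:,:,::-1])
for q in sys.argv[5:]:
    H=float(q.split(":")[1]); q=q.split(":")[0]
    for k in robot.spot_point(q,w)[:1]: print(q,round(k["conf"],2),np.round(np.array(k["location"])*[640,400],1),atz(w,k["location"],H,ee).round(1))
c=robot.cut_out("tray",w)
if c:
    ys,xs=np.nonzero(c[0]["pixels"])
    pts=np.array([atz(w,((a+.5)/640,(b+.5)/400),18,ee)[:2] for a,b in zip(xs,ys)],np.float32); print(c[0]["conf"],cv2.minAreaRect(pts))
inc([[x,y,z]],-.1)
E
python3 d.py w3 668 151 121.5
```

```text
0.83 ((666.2276611328125, 118.75767517089844), (163.54782104492188, 91.3709716796875), 85.09502410888672)
at [668.5 150.8 134.4] t 7.925 F [-0.1 -0.7 -1.6] w 49.82386781609154 turn [ 0.0009 -0.0004 -0.0002]
[668.  151.  121.5] -> [ 0.0006 -0.0021  0.0517]
```

View pics/w3.png

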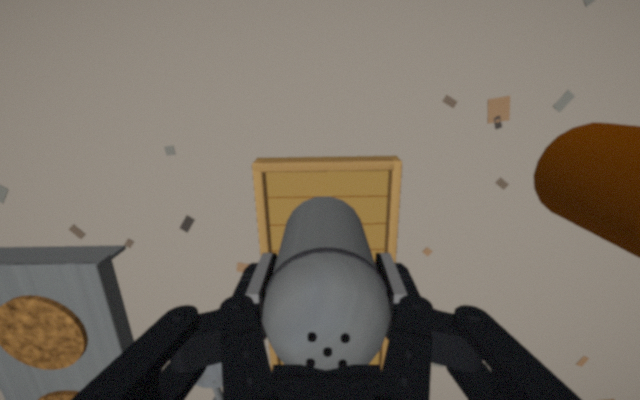

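Request:
step_arm([
  [[0,-0.002,0.025,0,0,0,255],[0,-0.002,0.045,0,0,0,255],[0,-0.002,0.053,0,0,0,255],[0,-0.002,0.053,0,0,0,255],[0,-0.002,0.053,0,0,0,255]],
])

```text
t: 8.55
ee_pos: [667.4, 150.8, 121.0]
orientation: [-2.329, -2.107, 0.0]
wrist_force: [-4.0, -0.8, 5.6]
width: 50.1
gripper_force: 42.7
```

Request:
step_arm([
  [[0,0,0,0,0,0,0],[0,0,0,0,0,0,0],[0,0,0,0,0,0,0],[0,0,-0.12,0,0,0,0],[0,0,-0.28,0,0,0,0],[0,0,-0.4,0,0,0,0],[-0.1,-0.12,-0.42,0,0,0,0],[-0.25,-0.29,-0.42,0,0,0,0],[-0.4,-0.46,-0.42,0,0,0,0],[-0.55,-0.63,-0.42,0,0,0,0],[-0.665,-0.755,-0.4,0,0,0,0],[-0.665,-0.755,-0.3,0,0,0,0]],
])

```text
t: 10.05
ee_pos: [461.6, 2.2, 196.0]
orientation: [2.334, 2.103, 0.002]
wrist_force: [1.3, 0.8, -1.2]
width: 85.8
gripper_force: 0.0
```

```bash
python3 d.py w4 463 4.3 122 bowl_mid:69 jar_mid:75 tin_mid:78
```

```text
bowl_mid 0.67 [325.5 221.5] [461.9   4.8  69. ]
jar_mid 0.59 [319.7 334.7] [448.  -85.1  75. ]
0.95 ((649.9713745117188, -10.691421508789062), (281.57733154296875, 102.7494888305664), 85.00945281982422)
at [463.9   4.4 195.7] t 10.3 F [-0.8  0.1 -0. ] w 85.11222704384154 turn [ 0.0006 -0.      0.    ]
[463.    4.3 122. ] -> [-0.001  -0.004   0.2949]
```

View pics/w4.png

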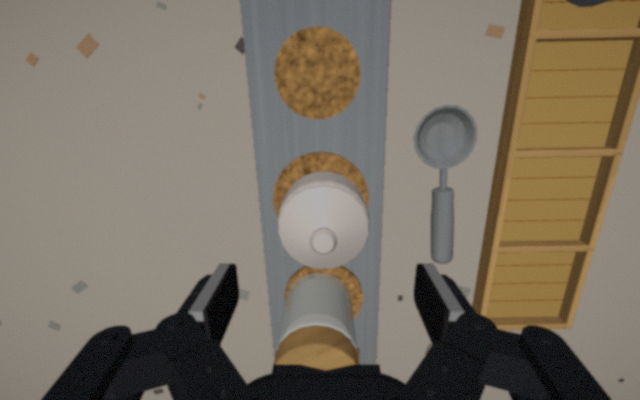

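Request:
step_arm([
  [[0,-0.004,0.12,0,0,0,0],[0,-0.004,0.22,0,0,0,0],[0,-0.004,0.27,0,0,0,0],[0,-0.004,0.295,0,0,0,0],[0,-0.004,0.295,0,0,0,0],[0,-0.004,0.295,0,0,0,0],[0,-0.004,0.295,0,0,0,255],[0,-0.004,0.295,0,0,0,255],[0,-0.004,0.295,0,0,0,255],[0,-0.004,0.295,0,0,0,255],[0,-0.004,0.295,0,0,0,255]],
])

```text
t: 11.68
ee_pos: [462.1, 4.4, 122.1]
orientation: [-2.33, -2.107, -0.001]
wrist_force: [-2.5, -0.2, 11.0]
width: 60.4
gripper_force: 41.0
```

Request:
step_arm([
  [[0,0,-0.1,0,0,0,255],[0,0,-0.2,0,0,0,255],[0.03,0.09,-0.24,0,0,0,255],[0.09,0.24,-0.24,0,0,0,255],[0.16,0.4,-0.24,0,0,0,255],[0.23,0.56,-0.24,0,0,0,255],[0.29,0.7,-0.22,0,0,0,255],[0.326,0.766,-0.12,0,0,0,255],[0.326,0.766,-0.04,0,0,0,255],[0.326,0.766,0.04,0,0,0,255],[0.326,0.766,0.06,0,0,0,255],[0.326,0.766,0.06,0,0,0,255]],
])

```text
t: 13.18
ee_pos: [660.5, 65.9, 106.5]
orientation: [-2.33, -2.107, 0.001]
wrist_force: [-0.5, -1.1, -2.5]
width: 60.3
gripper_force: 45.1
```

```bash
python3 d.py w5 661 66 94
```

```text
0.83 ((663.0966796875, 82.08829498291016), (216.19961547851562, 91.95763397216797), 84.98175811767578)
at [661.3  66.1 107.3] t 13.275 F [ 0.4  0.8 -2.1] w 60.47093091147954 turn [ 0.0009 -0.0002 -0.0003]
[661.  66.  94.] -> [-0.0006 -0.0011  0.0534]
```

View pics/w5.png

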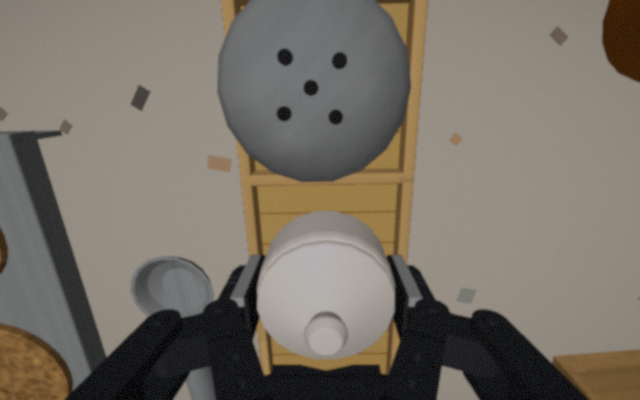

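Request:
step_arm([
  [[0,0,0.025,0,0,0,255],[0,0,0.045,0,0,0,255],[0,0,0.053,0,0,0,255],[0,0,0.053,0,0,0,255],[0,0,0.053,0,0,0,255]],
])

```text
t: 13.9
ee_pos: [660.8, 66.3, 94.3]
orientation: [-2.329, -2.107, -0.0]
wrist_force: [-4.7, 0.8, 8.8]
width: 60.5
gripper_force: 46.1
```

Request:
step_arm([
  [[0,0,0,0,0,0,0],[0,0,0,0,0,0,0],[0,0,0,0,0,0,0],[0,0,-0.12,0,0,0,0],[0,0,-0.28,0,0,0,0],[0,0,-0.42,0,0,0,0],[-0.1,-0.12,-0.46,0,0,0,0],[-0.25,-0.29,-0.46,0,0,0,0],[-0.4,-0.46,-0.46,0,0,0,0],[-0.55,-0.63,-0.46,0,0,0,0],[-0.688,-0.791,-0.44,0,0,0,0],[-0.688,-0.791,-0.42,0,0,0,0]],
])

```text
t: 15.4
ee_pos: [443.5, -87.4, 198.0]
orientation: [-2.335, -2.1, 0.002]
wrist_force: [-0.0, 0.1, -0.4]
width: 85.7
gripper_force: 0.0
```

```bash
python3 d.py w6 447 -85 132 jar_mid:75 tin_mid:78
```

```text
tin_mid 0.63 [335.  333.2] [ 441.2 -173.8   78. ]
0.31 ((458.4855651855469, 9.450187683105469), (81.12288665771484, 80.80171203613281), 87.6006851196289)
at [448.2 -84.4 198.3] t 15.6 F [ 0.3 -0.1  0.4] w 85.31841622362799 turn [ 0.0008 -0.      0.0008]
[447. -85. 132.] -> [-0.003  -0.0049  0.2653]
```

View pics/w6.png

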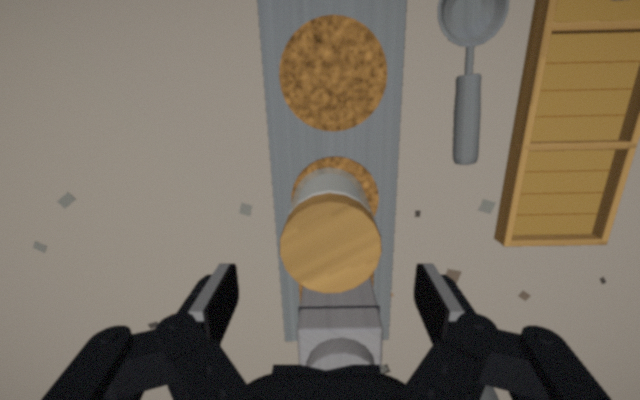

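```bash
python3 - <<'E'
from h import *
s=robot.read_state(); ee=(np.array(s["ee_pos"]),np.array(s["orientation"]))
w=robot.grab_frame("wrist"); print(w["cx"],w["cy"])
h=cv2.cvtColor(w["color"],cv2.COLOR_RGB2HSV)
print(atz(w,(331/640,243.5/400),116,ee))
for k in robot.cut_out("jar_mid",w)[:1]: print(k["conf"],k["location"])
print(proj(w,[448.2,-84.4,116],ee), proj(w,[448.2,-84.4,198-66],ee))
inc([[449,-82,132]],-.1)
E
```

```text
325.8586454435814 201.8297511646587
[451.9887614  -76.54512807 116.        ]
0.92 [0.5041, 0.6018]
(np.float64(325.4954852856899), np.float64(256.86733757336935)) (np.float64(325.5455159612242), np.float64(272.53964222327863))
at [448.1 -84.3 198.3] t 15.7 F [-0.2 -0.1 -0.2] w 85.60564399888624 turn [0.0006 0.     0.001 ]
[449 -82 132] -> [0.0097 0.0023 0.2652]
```

Request:
step_arm([
  [[0.016,0.006,0.12,0,0,0,0],[0.016,0.006,0.2,0,0,0,0],[0.016,0.006,0.25,0,0,0,0],[0.016,0.006,0.265,0,0,0,0],[0.016,0.006,0.265,0,0,0,0],[0.016,0.006,0.265,0,0,0,0],[0.016,0.006,0.265,0,0,0,255],[0.016,0.006,0.265,0,0,0,255],[0.016,0.006,0.265,0,0,0,255],[0.016,0.006,0.265,0,0,0,255],[0.016,0.006,0.265,0,0,0,255]],
])

```text
t: 17.08
ee_pos: [448.2, -81.1, 132.4]
orientation: [-2.329, -2.106, 0.0]
wrist_force: [-3.4, 1.1, 8.1]
width: 57.8
gripper_force: 33.4
```

Request:
step_arm([
  [[0,0,-0.1,0,0,0,255],[0,0,-0.2,0,0,0,255],[0.03,0.09,-0.24,0,0,0,255],[0.09,0.24,-0.24,0,0,0,255],[0.16,0.4,-0.24,0,0,0,255],[0.23,0.56,-0.24,0,0,0,255],[0.29,0.72,-0.22,0,0,0,255],[0.327,0.79,-0.12,0,0,0,255],[0.327,0.79,-0.04,0,0,0,255],[0.327,0.79,0.04,0,0,0,255],[0.327,0.79,0.06,0,0,0,255],[0.327,0.79,0.06,0,0,0,255]],
])

```text
t: 18.58
ee_pos: [653.0, -20.2, 117.0]
orientation: [-2.331, -2.106, 0.001]
wrist_force: [-0.5, -0.1, -1.8]
width: 57.3
gripper_force: 36.9
```

```bash
python3 d.py w7 653.3 -19.3 104.4
```

```text
0.62 ((659.1116943359375, 36.597843170166016), (140.09405517578125, 91.74635314941406), 84.96041107177734)
at [653.8 -20.  117.8] t 18.675 F [ 0.8  0.7 -1.6] w 57.29449586545619 turn [ 0.0009 -0.0001 -0.0004]
[653.3 -19.3 104.4] -> [ 0.0024 -0.0024  0.0537]
```

View pics/w7.png

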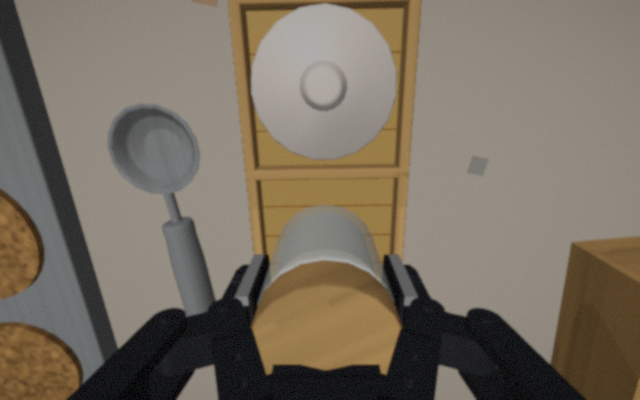

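Request:
step_arm([
  [[0,-0.002,0.025,0,0,0,255],[0,-0.002,0.045,0,0,0,255],[0,-0.002,0.054,0,0,0,255],[0,-0.002,0.054,0,0,0,255],[0,-0.002,0.054,0,0,0,255]],
])

```text
t: 19.3
ee_pos: [652.9, -19.6, 104.5]
orientation: [-2.329, -2.107, -0.0]
wrist_force: [-4.9, 0.8, 9.9]
width: 57.4
gripper_force: 38.0
```

Request:
step_arm([
  [[0,0,0,0,0,0,0],[0,0,0,0,0,0,0],[0,0,0,0,0,0,0],[0,0,-0.12,0,0,0,0],[0,0,-0.28,0,0,0,0],[0,0,-0.42,0,0,0,0],[-0.1,-0.12,-0.44,0,0,0,0],[-0.25,-0.29,-0.44,0,0,0,0],[-0.4,-0.46,-0.44,0,0,0,0],[-0.55,-0.63,-0.44,0,0,0,0],[-0.687,-0.785,-0.42,0,0,0,0],[-0.687,-0.785,-0.4,0,0,0,0]],
])

```text
t: 20.8
ee_pos: [437.2, -173.3, 203.4]
orientation: [-2.336, -2.099, 0.002]
wrist_force: [0.4, 0.5, -0.0]
width: 85.4
gripper_force: 0.0
```

```bash
python3 d.py w8 440.5 -171 138 tin_mid:78; python3 -c "
from h import *
s=robot.read_state();ee=(np.array(s['ee_pos']),np.array(s['orientation']))
w=robot.grab_frame('wrist');print(proj(w,[*ee[0][:2],122],ee))"
```

```text
0.76 ((642.425537109375, -98.91642761230469), (105.49578094482422, 103.18484497070312), 84.35584259033203)
at [ 441.4 -170.3  203.4] t 20.95 F [-0.2 -0.4  0.5] w 85.44225930592502 turn [ 0.0004 -0.0001  0.0004]
[ 440.5 -171.   138. ] -> [-0.003  -0.0035  0.2616]
(np.float64(325.5885907426028), np.float64(257.6732444892645))
```

View pics/w8.png

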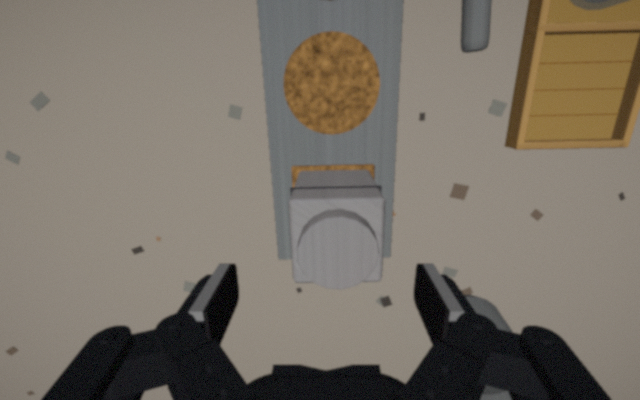

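Request:
step_arm([
  [[0.012,0.024,0.1,0,0,0,0],[0.012,0.024,0.2,0,0,0,0],[0.012,0.024,0.245,0,0,0,0],[0.012,0.024,0.262,0,0,0,0],[0.012,0.024,0.262,0,0,0,0],[0.012,0.024,0.262,0,0,0,0],[0.012,0.024,0.262,0,0,0,255],[0.012,0.024,0.262,0,0,0,255],[0.012,0.024,0.262,0,0,0,255],[0.012,0.024,0.262,0,0,0,255],[0.012,0.024,0.262,0,0,0,255]],
])

```text
t: 22.38
ee_pos: [446.7, -168.4, 138.3]
orientation: [-2.33, -2.107, -0.001]
wrist_force: [-1.1, 0.9, 5.1]
width: 55.6
gripper_force: 42.5
```

Request:
step_arm([
  [[0,0,-0.1,0,0,0,255],[0,0,-0.2,0,0,0,255],[0.03,0.09,-0.24,0,0,0,255],[0.09,0.24,-0.24,0,0,0,255],[0.16,0.4,-0.24,0,0,0,255],[0.23,0.56,-0.24,0,0,0,255],[0.29,0.7,-0.22,0,0,0,255],[0.332,0.768,-0.12,0,0,0,255],[0.332,0.768,-0.04,0,0,0,255],[0.332,0.768,0.04,0,0,0,255],[0.332,0.768,0.06,0,0,0,255],[0.332,0.768,0.06,0,0,0,255]],
])

```text
t: 23.88
ee_pos: [645.6, -105.7, 122.9]
orientation: [-2.331, -2.106, 0.001]
wrist_force: [-0.5, -0.9, -2.0]
width: 55.7
gripper_force: 43.7
```

```bash
python3 d.py w9 646 -105 110.3
```

```text
0.7 ((652.1904907226562, -48.25555419921875), (141.61346435546875, 92.79969787597656), 84.97148895263672)
at [ 646.5 -105.6  123.8] t 23.975 F [-0.9  0.2 -1.7] w 55.6734014716063 turn [ 0.0009  0.0001 -0.0005]
[ 646.  -105.   110.3] -> [ 0.0021 -0.0021  0.0542]
```

View pics/w9.png

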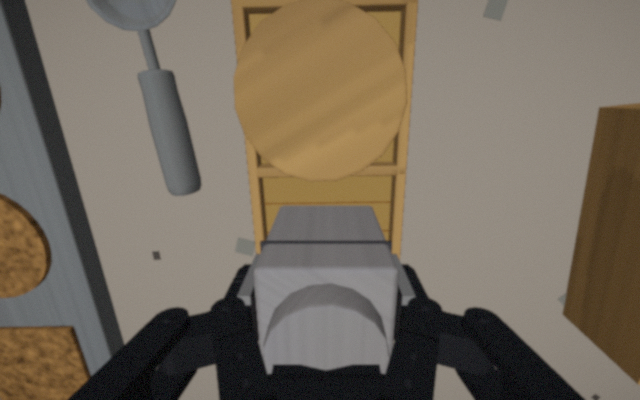

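Request:
step_arm([
  [[0,-0.002,0.025,0,0,0,255],[0,-0.002,0.045,0,0,0,255],[0,-0.002,0.054,0,0,0,255],[0,-0.002,0.054,0,0,0,255],[0,-0.002,0.054,0,0,0,255]],
])

```text
t: 24.6
ee_pos: [645.5, -105.0, 110.4]
orientation: [-2.329, -2.107, -0.0]
wrist_force: [-3.8, 1.9, 8.3]
width: 55.7
gripper_force: 44.8
```

Request:
step_arm([
  [[0,0,0,0,0,0,0],[0,0,0,0,0,0,0],[0,0,0,0,0,0,0],[0,0,-0.12,0,0,0,0],[0,0,-0.28,0,0,0,0],[0,0,-0.44,0,0,0,0],[0,-0.1,-0.6,0,0,0,0],[0.15,-0.3,-0.8,0,0,0,0],[0.3,-0.4,-0.9,0,0,0,0],[0.4,-0.4,-0.9,0,0,0,0],[0.4,-0.4,-0.9,0,0,0,0]],
])

```text
t: 25.98
ee_pos: [556.2, 7.5, 334.9]
orientation: [-2.324, -2.113, -0.003]
wrist_force: [-0.3, -0.2, -0.4]
width: 85.0
gripper_force: 0.0
```

```bash
python3 d.py w10 646 -105 110 shaker_mid:56 bowl_mid:41 jar_mid:47 tin_mid:50 mug:0; python3 -c "
from h import *
w=robot.grab_frame('scene');cv2.imwrite('pics/s10.png',w['color'][:,:,::-1])
print([(k['conf'],atz(w,k['location'],0)) for k in robot.spot_point('mug',w)[:1]])"
```

```text
shaker_mid 0.75 [422.   22.3] [666.5 151.1  56. ]
bowl_mid 0.74 [414.  110.2] [662.4  66.7  41. ]
jar_mid 0.82 [409.7 191.2] [655.3 -26.7  47. ]
tin_mid 0.83 [400.  253.1] [ 641.5 -107.9   50. ]
0.67 ((656.2688598632812, 14.086532592773438), (332.03851318359375, 95.85804748535156), 85.01468658447266)
at [556.1   3.2 334.1] t 26.325 F [ 0.7  0.1 -0.3] w 85.25128142450934 turn [-0.0003  0.0004 -0.0014]
[ 646. -105.  110.] -> [-0.3934  0.4024  0.8963]
[(0.71, array([585.09736518, 341.51149166,   0.        ]))]
```

View pics/w10.png

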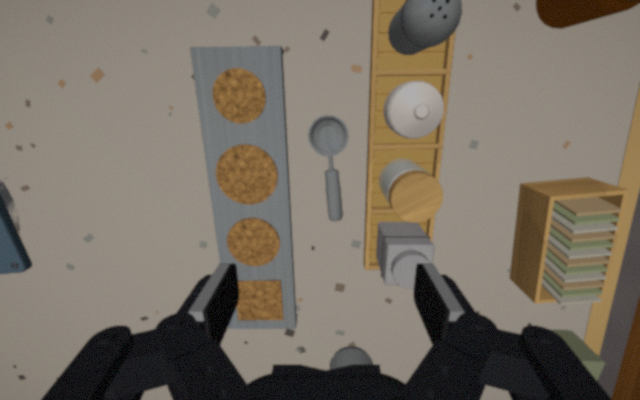

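View pics/s10.png

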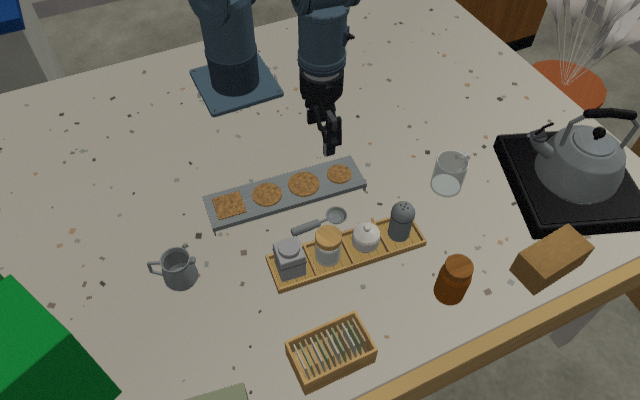

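The scene view shows all four standing upright, one in each compartment. From the robot's left they are the shaker (402,220), bowl (366,237), jar (328,245) and tin (290,258). The mug is still at (447,175), and the gripper is clear of everything.

```bash
python3 -c "
from rig import robot
print(robot.hand_in())"
```

```text
the job is handed in; nothing more can be done
None
```

The job is handed in: shaker, bowl, jar and tin stand upright in the tray's four compartments in their original left-to-right order, and the mug was not touched; the job took about 26 s of the 93 s allowed.

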